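Gauge a salvaged sleeve, bin it and count it with the sprung lever

TASK

Take the sleeve standing on the blue pad and slide it down over the gauge pin as far as it will go, without forcing it. If it goes fully home on the gauge's base stand it upright in the green bin, otherwise stand it upright in the red bin, and only then count it: swing the lever of the counter with the post of the same colour as that bin right to its stop and let it spring back. Leave the other counter's lever alone, and leave the sleeve on the grey pad, the capacitor, the relay and the bottle where they stand.

Things in the scene. Friction and masses are not known exactly. Their poses are not given: they have to be found in the camera images.
- sleeve_a: Aluminium sleeve (open tube), 44 mm outside, 32 mm bore, 80 mm long, 150 g, standing on the blue or the grey pad. Two look alike: one is clear right through and goes down to the gauge's base; the other is choked inside and stops with 25 mm of pin in it (lower end then 65 mm over the table, not 20 mm). Origin: centre of the lower end, z along the tube
- sleeve_b: Aluminium sleeve (open tube), 44 mm outside, 32 mm bore, 80 mm long, 150 g, standing on the blue or the grey pad. Two look alike: one is clear right through and goes down to the gauge's base; the other is choked inside and stops with 25 mm of pin in it (lower end then 65 mm over the table, not 20 mm). Origin: centre of the lower end, z along the tube
- test_pad: Blue square pad, 62 x 62 x 3 mm, fixed: the sleeve on it is the one to check. Origin: centre of its underside. A capacitor and a relay stand about 64 mm from its centre on its +y and -y sides
- wait_pad: Grey square pad, 62 x 62 x 3 mm, fixed: the sleeve on it waits and is left alone. Origin: centre of its underside
- gauge: Fit gauge, fixed: dark round base 72 mm diameter, 20 mm high, with an upright brass pin 28 mm diameter from 20 to 90 mm over the table, its top 4 mm tapered to 20 mm diameter. Origin: centre of its underside, z along the pin
- pass_bin: Shallow open green bin, 110 x 110 mm outside, 35 mm high, walls and floor 4 mm thick, fixed to the table. Origin: centre of its underside. For a sleeve that goes fully home on the gauge
- fail_bin: Shallow open red bin, 110 x 110 mm outside, 35 mm high, walls and floor 4 mm thick, fixed to the table. Origin: centre of its underside. For a sleeve that does not go home
- pass_lever (a joint): Angle of the sprung lever of the pass counter (the one with the green post): 0 at rest, 1.2 rad at its stop; it grows anticlockwise seen from above. The spring returns it when let go (about 1.5 N at the post to start, 5.5 N at the stop)
- fail_lever (a joint): Angle of the sprung lever of the fail counter (the one with the red post): 0 at rest, 1.2 rad at its stop; it grows anticlockwise seen from above. The spring returns it when let go (about 1.5 N at the post to start, 5.5 N at the stop)
- pass_post (a point): Middle of the upright green post at the end of the lever of the pass counter: 14 mm diameter, standing from 69 to 109 mm over the table, this point at 93 mm, 75 mm from the pivot; it moves with the lever
- fail_post (a point): Middle of the upright red post at the end of the lever of the fail counter: 14 mm diameter, standing from 69 to 109 mm over the table, this point at 93 mm, 75 mm from the pivot; it moves with the lever
- pass_pivot (a point): Pivot of the lever of the pass counter, on top of its grey housing (100 x 76 x 58 mm high, fixed, foot 120 x 96 mm), 63 mm over the table; the lever turns about the vertical through it. In its axes the arm at rest points to (-0.825, 0.565), at the stop to (-0.825, -0.565)
- fail_pivot (a point): Pivot of the lever of the fail counter, on top of its grey housing (100 x 76 x 58 mm high, fixed, foot 120 x 96 mm), 63 mm over the table; the lever turns about the vertical through it. In its axes the arm at rest points to (-0.825, 0.565), at the stop to (-0.825, -0.565)
- capacitor: Bystander: loose capacitor can, 36 mm diameter, 75 mm high, blue band. Origin: centre of its underside
- relay: Bystander: loose orange plug-in relay, 36 x 36 mm, 62 mm high. Origin: centre of its underside
- flux_bottle: Bystander: loose amber bottle, 42 mm diameter, 105 mm high, between the pads and the gauge. Origin: centre of its underside

How it is judged:
By the outcome, as a careful person would: the job done as asked, in the order asked, and still so for the second after the job is handed in, with the robot touching nothing.
It also fails if it takes over 64 s, if anything falls off the work surface, if the arm or the gripper's body presses on something with over 40 N, if the wrist force passes 120 N, or if a joint passes its speed limit or range.

ROBOT

A 7-joint arm with a two-finger parallel gripper is mounted at the origin on the work surface. World frame = base frame: x ahead of the robot, y to its left, z up, the work surface at z = 0. Lengths are in m, angles in degrees, forces in N, time in s.
With the tool pointing down it reaches from about 0.4 to 0.9 m from the base axis. Payload 5.5 kg.
Tool frame: the origin (TCP) lies at the very end of the fingers, on their centre line; the grasp point (between the pads) lies 19 mm behind it (bot.tcp_to_grasp is the distance from the TCP to the grasp point, in m); z points along the fingers, y is the line along which they close (so a half turn about z gives the same grasp; the last joint's range is limited). The gripper opens to 92 mm and grips with 3 to 60 N. Pads are 19 mm wide; open, the fingers measure 130 mm over their backs; the gripper's body (75 mm by 190 mm) begins 47 mm behind the grasp point.
Start: joints at [89.851, 28.699, -24.465, 88.831, 12.651, 65.22, -12.049], TCP at [0.171, -0.627, 0.227] pointing down, gripper open.
Joint ranges: [-164.97, 164.97], [-17.58, 116.51], [-87.97, 89.64], [11.32, 138.91], [-80.73, 260.73], [10.89, 115.49], [-147.41, 147.41]. Speed limits (degrees/s): [147.25, 147.25, 180, 180, 180, 180, 180].

INTERFACE

Orientations are given as a 3x3 rotation matrix whose columns are the frame's x, y, z axes.
In Python, from station import bot, optics, order gives the robot as it stands.
- The arm moves only by the tool jog_arm, never from a script. Its argument "motion" is a list that holds one entry, the list of rows, each a list of 7 numbers: the finger opening in cm, from 0 to 9.18, then the shift along the tool's x, y, z in cm, then the turn, a rotation vector about the tool's x, y, z in degrees. In form: [[[fingers, x, y, z, wx, wy, wz], ...]]. A call has 1 to 10 rows; each row is the pose to reach, as a shift and turn from the pose commanded when the call began, along the tool's axes at that moment; what a row does not reach only later rows make up. A row lasts 1/12 s, in which the tool goes at most 41.7 mm and 7.16 degrees, less where a joint would pass 70% of its speed; a pose out of reach is approached as far as the arm can. A call with a gripper value outside its range is refused whole. The fingers move at their own pace and stop on an object; "squeeze" is the grip in N (left out, the last holds). Time passes only in rows, so rows that repeat a pose let the fingers close. It gives the time, the measured TCP pose, the force, the opening and the grip force at its end, in the units of the state.
- bot.observe(): the state, without advancing time (a new reading comes with each control period).
- optics.camera(name): name is "scene" or "top"; returns the picture (400x640x3 uint8, blue, green, red); there is no depth.
- optics.camera_model(name): a dict with "fx", "fy", "cx", "cy" (pixels), "world_to_cam" (4x4, takes a point from world to camera coordinates). Camera axes: x right, y down, z forward; pixel columns grow to the right and rows downward; lengths in m; the calibration is good to about 2 mm. A picture is of the moment at which its call begins. camera_model takes no time and is no camera call.
- order.close_job(): hands the job in; it is judged then, once.
Trained networks look in the newest picture that a camera, given by its name, has taken for a name from the list of things; names that differ only in an ending like _2 or _b are one class to them, and where a whole thing is asked for, a point or a joint stands for the part that bears it (a point fixed in the world has none). Each returns a list of dicts, best first, with "p" (0 to 1); they miss things now and then, are a little off and sometimes report something else, mostly with a low value. They report only what shows in the picture. A call takes as long as a camera call.
- optics.look_for(camera, label): "rect" ([left, top, right, bottom] as shares, 0 to 1, of the picture: columns of its width, rows of its height, round what is visible of it).
- optics.masks_of(camera, label): "pixels" (400x640 bool, what is visible of it) and "rect" ([left, top, right, bottom] as shares, 0 to 1, of the picture: columns of its width, rows of its height, round what is visible of it).
- optics.tip_of(camera, label): "at" ([row, column] as shares, 0 to 1, of the picture: columns of its width, rows of its height: a listed point, or the origin of a listed thing).
The state is a dict: "time_s": time; "joint_positions": joint angles; "qd": joint speeds; "joint_efforts": joint torques, N m; "position": TCP position; "eef_rot": TCP orientation; "ft_force": force on the tool from outside, world axes, zero at the start; "ft_torque": the same for the moment, N m; "opening": finger opening in m; "grasp_force": force on a finger pad.
Only numpy, scipy, OpenCV 4.12 (cv2) and the standard library are available. Lean on these libraries where they do the work, as an engineer would, in place of code of your own. Each camera call takes 0.05 s, during which the arm holds its last target. There are 200 camera calls.

## Working session

There is one attempt and no reset: what is moved stays moved. The work goes in short steps, Python scripts to look and compute and a tool call to move; the robot and the scene stay as the last step left them, time stands still between calls to the robot, and variables do not carry over. Pictures are saved under pics/ and viewed, at most 10 in all, crops included, and the job is handed in when it is done.

Besides the shell and the picture viewer there is one more tool, called after "Emit:" by a JSON object that holds its "method" and its "body". jog_arm: Moves the arm, as the interface text tells. Its arguments: {"type":"object","properties":{"motion":{"type":"array"},"squeeze":{"type":"number"}},"required":["motion"]}

```bash
mkdir -p pics
cat > h.py <<'E'
import numpy as np, cv2
from station import bot, optics, order
def ray(cam,u,v):
    m=optics.camera_model(cam);T=np.array(m["world_to_cam"]);R=T[:3,:3];t=T[:3,3]
    return -R.T@t, R.T@np.array([(u-m["cx"])/m["fx"],(v-m["cy"])/m["fy"],1])
def onz(cam,u,v,z):
    o,d=ray(cam,u,v);return o+d*(z-o[2])/d[2]
def proj(cam,p):
    m=optics.camera_model(cam);T=np.array(m["world_to_cam"]);q=T[:3,:3]@np.array(p)+T[:3,3]
    return np.array([m["fx"]*q[0]/q[2]+m["cx"],m["fy"]*q[1]/q[2]+m["cy"]])
def tip(cam,l,z,n=1):
    return [(round(d["p"],2),onz(cam,d["at"][1]*640,d["at"][0]*400,z).round(4)) for d in optics.tip_of(cam,l)[:n]]
E
python3 - <<'E'
from h import *
for c in("top","scene"):
    cv2.imwrite(f"pics/{c}0.png",optics.camera(c)); print(c,ray(c,320,200))
for l,z,n in [("sleeve_a",.003,2),("test_pad",0,1),("wait_pad",0,1),("gauge",0,1),("pass_bin",0,1),("fail_bin",0,1),("pass_post",.093,1),("fail_post",.093,1),("pass_pivot",.063,2),("fail_pivot",.063,2),("capacitor",0,1),("relay",0,1),("flux_bottle",0,1)]:
    for c in("top","scene"): print(l,c,tip(c,l,z,n))
s=bot.observe();print(s["time_s"],s["position"],s["eef_rot"],s["opening"])
E
```

```text
top (array([ 3.61487268e-01, -5.93321357e-04,  9.31502390e-01]), array([ 0.23133448,  0.03482229, -0.97227209]))
scene (array([1.00726716, 0.36167179, 0.9904277 ]), array([-0.434077  , -0.31314455, -0.84480621]))
sleeve_a top [(0.85, array([0.4562, 0.1   , 0.003 ])), (0.75, array([ 0.4383, -0.1009,  0.003 ]))]
sleeve_a scene [(0.97, array([ 0.4336, -0.1024,  0.003 ])), (0.67, array([0.4464, 0.1009, 0.003 ]))]
test_pad top [(0.7, array([ 0.4385, -0.094 ,  0.    ]))]
test_pad scene [(0.46, array([ 0.4393, -0.088 ,  0.    ]))]
wait_pad top [(0.55, array([0.4665, 0.0938, 0.    ]))]
wait_pad scene [(0.79, array([0.4759, 0.0987, 0.    ]))]
gauge top [(0.83, array([0.6956, 0.0025, 0.    ]))]
gauge scene [(0.77, array([0.6997, 0.0061, 0.    ]))]
pass_bin top [(0.63, array([0.6377, 0.153 , 0.    ]))]
pass_bin scene [(0.97, array([0.6518, 0.1677, 0.    ]))]
fail_bin top [(0.9, array([ 0.6235, -0.1564,  0.    ]))]
fail_bin scene [(0.66, array([ 0.6178, -0.1504,  0.    ]))]
pass_post top [(0.88, array([0.4606, 0.3638, 0.093 ]))]
pass_post scene [(0.54, array([0.4716, 0.3674, 0.093 ]))]
fail_post
[... 261 characters left out ...]
.063 ]))]
fail_pivot top [(0.95, array([ 0.4865, -0.3389,  0.063 ]))]
fail_pivot scene [(0.57, array([ 0.4854, -0.3404,  0.063 ]))]
capacitor top [(0.82, array([ 0.3905, -0.1556,  0.    ]))]
capacitor scene [(0.75, array([ 0.576, -0.013,  0.   ]))]
relay top [(0.77, array([ 0.4605, -0.0404,  0.    ]))]
relay scene [(0.69, array([ 0.4666, -0.0395,  0.    ]))]
flux_bottle top [(0.59, array([ 0.5723, -0.0095,  0.    ]))]
flux_bottle scene [(0.97, array([ 0.5773, -0.0047,  0.    ]))]
1.4 [ 0.17077814 -0.62717269  0.22672506] [[ 9.64875649e-01  2.62707022e-01  5.42462454e-05]
 [ 2.62707024e-01 -9.64875649e-01 -3.21232028e-05]
 [ 4.39018903e-05  4.52457658e-05 -9.99999998e-01]] 0.09169469415762736
```

View pics/top0.png

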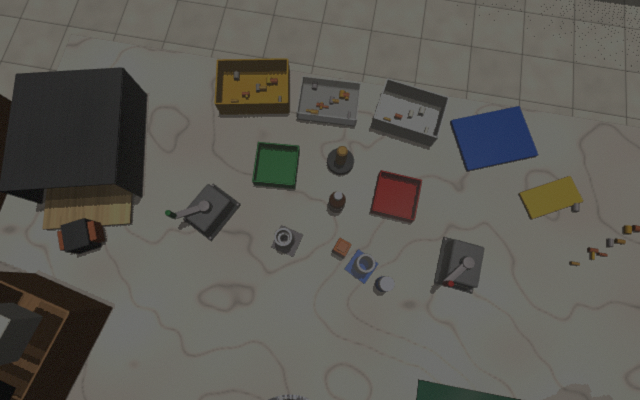

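View pics/scene0.png

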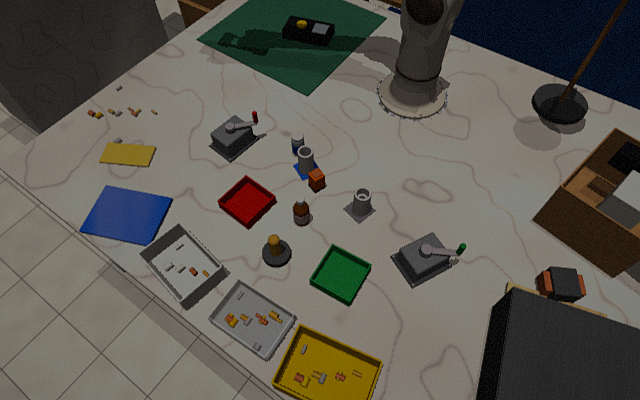

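The top view shows the blue pad's sleeve at about (366,264), with the capacitor at (384,285) and the relay at (341,247). The gauge is at (341,158), the bins at (276,165) and (396,196), and the counters at (210,208) and (462,265). I'll refine these by fitting silhouettes.

```bash
cat >> h.py <<'E'
from scipy.optimize import minimize
def cyl(r,z0,z1,n=24):
    a=np.linspace(0,2*np.pi,n);return np.array([[r*np.cos(t),r*np.sin(t),z] for z in(z0,z1) for t in a])
def box(a,z0,z1): return np.array([[i*a/2,j*a/2,z] for i in(-1,1) for j in(-1,1) for z in(z0,z1)])
def fit(label,parts,guess,yaw=None,cams=("top","scene"),verbose=True):
    S=4;out={}
    M={}
    for c in cams:
        best=None
        for d in optics.masks_of(c,label):
            m=d["pixels"]
            if m.sum()<20: continue
            v,u=np.argwhere(m).mean(0);g=proj(c,[guess[0],guess[1],.03])
            e=np.hypot(u-g[0],v-g[1])
            if e<25 and (best is None or e<best[0]): best=(e,m,d["p"])
        if best is not None: M[c]=(cv2.resize(best[1].astype(np.uint8)*255,None,fx=S,fy=S,interpolation=cv2.INTER_LINEAR)>127)
    def cost(x,cs):
        y=x[2] if len(x)>2 else 0;R=np.array([[np.cos(y),-np.sin(y),0],[np.sin(y),np.cos(y),0],[0,0,1]])
        k=0
        for c in cs:
            im=np.zeros(M[c].shape,np.uint8)
            for P in parts:
                W=P@R.T+[x[0],x[1],0]
                q=np.array([proj(c,w) for w in W])*S+(S-1)/2
                cv2.fillConvexPoly(im,cv2.convexHull((q*16).round().astype(np.int32)),1,shift=4)
            k+=1-(M[c]&(im>0)).sum()/(M[c]|(im>0)).sum()
        return k/len(cs)
    x0=list(guess[:2])+([yaw] if yaw is not None else [])
    def run(cs):
        s=[x0]+[np.array(x0)+np.eye(len(x0))[i]*(.012 if i<2 else .3) for i in range(len(x0))]
        r=minimize(cost,x0,args=(cs,),method="Nelder-Mead",options=dict(initial_simplex=s,xatol=1e-4,fatol=1e-4,maxiter=70));return r.x.round(4),round(r.fun,3)
    for cs in [[c] for c in M]+([list(M)] if len(M)>1 else []): 
        out[tuple(cs)]=run(cs); print(label,cs,*out[tuple(cs)])
    return out
E
python3 - <<'E'
from h import *
for c in("top","scene"): optics.camera(c)
fit("sleeve_a",[cyl(.022,.003,.083)],(.436,-.1))
fit("gauge",[cyl(.036,0,.02),np.vstack([cyl(.014,.02,.086),cyl(.01,.086,.09)])],(.697,.004))
fit("pass_bin",[box(.11,0,.035)],(.645,.16),0.)
fit("fail_bin",[box(.11,0,.035)],(.62,-.153),-.2)
fit("test_pad",[box(.062,0,.003)],(.44,-.095),-.5)
fit("capacitor",[cyl(.018,0,.075)],(.39,-.155))
fit("relay",[box(.036,0,.062)],(.463,-.04),-.5)
fit("flux_bottle",[cyl(.021,0,.07)],(.575,-.007))
E
```

```text
Traceback (most recent call last):
  File "h.py", line 45, in fit
    out[tuple(cs)]=run(cs); print(label,cs,*out[tuple(cs)])
                   ~~~^^^^
  File "h.py", line 43, in run
    r=minimize(cost,x0,args=(cs,),method="Nelder-Mead",options=dict(initial_simplex=s,xatol=1e-4,fatol=1e-4,maxiter=70));return r.x.round(4),round(r.fun,3)
  File "h.py", line 36, in cost
    q=np.array([proj(c,w) for w in W])*S+(S-1)/2
                ~~~~^^^^^
  File "h.py", line 9, in proj
    m=optics.camera_model(cam);T=np.array(m["world_to_cam"]);q=T[:3,:3]@np.array(p)+T[:3,3]
ValueError: time passes only in moves, steps and waits
```

```bash
python3 - <<'E'
s=open("h.py").read()
s=s.replace("optics.camera_model(cam)","CM(cam)").replace("def ray","import functools\n@functools.cache\ndef CM(c): return optics.camera_model(c)\ndef ray",1)
open("h.py","w").write(s)
E
cat > m.py <<'E'
from h import *
for c in("top","scene"): optics.camera(c)
fit("sleeve_a",[cyl(.022,.003,.083)],(.436,-.1))
fit("gauge",[cyl(.036,0,.02),np.vstack([cyl(.014,.02,.086),cyl(.01,.086,.09)])],(.697,.004))
fit("pass_bin",[box(.11,0,.035)],(.645,.16),0.)
fit("fail_bin",[box(.11,0,.035)],(.62,-.153),-.2)
fit("test_pad",[box(.062,0,.003)],(.44,-.095),-.5)
fit("capacitor",[cyl(.018,0,.075)],(.39,-.155))
fit("relay",[box(.036,0,.062)],(.463,-.04),-.5)
fit("flux_bottle",[cyl(.021,0,.07)],(.575,-.007))
print(bot.observe()["time_s"])
E
time python3 m.py
```

```text
sleeve_a ['top'] [ 0.4359 -0.1006] 0.298
sleeve_a ['scene'] [ 0.4349 -0.1009] 0.085
sleeve_a ['top', 'scene'] [ 0.4359 -0.1004] 0.193
gauge ['top'] [ 0.6954 -0.0015] 0.048
gauge ['scene'] [ 0.6942 -0.0019] 0.032
gauge ['top', 'scene'] [ 0.6946 -0.0022] 0.044
pass_bin ['top'] [0.6515 0.1624 0.0814] 0.042
pass_bin ['scene'] [0.6518 0.1634 0.0971] 0.033
pass_bin ['top', 'scene'] [0.6516 0.1628 0.0869] 0.038
fail_bin ['top'] [ 0.6237 -0.1581 -0.0784] 0.065
fail_bin ['scene'] [ 0.624  -0.1584 -0.0809] 0.04
fail_bin ['top', 'scene'] [ 0.6243 -0.1586 -0.0683] 0.053
test_pad ['top'] [ 0.4332 -0.0988 -0.4543] 0.445
test_pad ['scene'] [ 0.4382 -0.1071 -0.1566] 0.833
test_pad ['top', 'scene'] [ 0.4332 -0.0991 -0.4511] 0.639
capacitor ['top'] [ 0.3993 -0.1537] 0.11
capacitor ['scene'] [ 0.3956 -0.159 ] 0.328
capacitor ['top', 'scene'] [ 0.3997 -0.1558] 0.226
relay ['top'] [ 0.4661 -0.041  -0.3781] 0.209
relay ['scene'] [ 0.4681 -0.0406 -0.6249] 0.178
relay ['top', 'scene'] [ 0.4659 -0.041  -0.4833] 0.201
flux_bottle ['top'] [ 0.5763 -0.0105] 0.099
flux_bottle ['scene'] [ 0.5746 -0.013 ] 0.122
flux_bottle ['top', 'scene'] [ 0.5757 -0.0107] 0.119
2.5
real	0m8.332s
user	0m6.920s
sys	0m0.060s
```

```bash
cat >> h.py <<'E'
def go(x,y,z,ang=None):
    s=bot.observe();R=np.array(s["eef_rot"]);p=np.array(s["position"])
    d=R.T@(np.array([x,y,z])-p)*100
    a=np.degrees(np.arctan2(R[1,1],R[0,1]))
    dz=0 if ang is None else -((ang-a+90)%180-90)
    print("t",s["time_s"],"pos",p.round(4),"yang",a.round(1),"tilt",R[:,2].round(4),"F",np.round(s["ft_force"],1),"open",round(s["opening"],4),"grip",round(s["grasp_force"],1),"j",np.round(s["joint_positions"],0))
    print("shift cm",d.round(2),"wz",np.round(dz,1))
E
python3 -c "
from h import *
go(.4357,-.1005,.15,-31)"
```

```text
t 2.5 pos [ 0.1708 -0.6272  0.2267] yang -74.8 tilt [ 0. -0. -1.] F [ 0.4 -0.4 -0.1] open 0.0921 grip 0.0 j [ 90.  29. -24.  89.  13.  65. -12.]
shift cm [ 39.4  -43.86   7.67] wz -43.8
```

Emit:
{"method": "jog_arm", "body": {"motion": [[[9.18,39.4,-43.9,3,0,0,-43.8],[9.18,39.4,-43.9,3,0,0,-43.8],[9.18,39.4,-43.9,3,0,0,-43.8],[9.18,39.4,-43.9,3,0,0,-43.8],[9.18,39.4,-43.9,3,0,0,-43.8],[9.18,39.4,-43.9,3,0,0,-43.8],[9.18,39.4,-43.9,3,0,0,-43.8],[9.18,39.4,-43.9,3,0,0,-43.8],[9.18,39.4,-43.9,3,0,0,-43.8],[9.18,39.4,-43.9,3,0,0,-43.8]]]}}

```text
time_s: 3.33
position: [0.3581, -0.2537, 0.2059]
eef_rot: [[0.515, 0.857, 0.0], [0.857, -0.515, -0.001], [-0.001, 0.001, -1.0]]
ft_force: [1.5, -0.5, -0.4]
opening: 0.0918
grasp_force: 0.0
```

```bash
python3 -c "
from h import *
go(.4357,-.1005,.15,-31)"
```

```text
t 3.3333 pos [ 0.3581 -0.2537  0.2059] yang -31.0 tilt [ 4.0e-04 -1.3e-03 -1.0e+00] F [ 1.5 -0.5 -0.4] open 0.0918 grip 0.0 j [ 74.  10. -46. 118.   9.  55.  -8.]
shift cm [17.13 -1.25  5.57] wz 0.0
```

Emit:
{"method": "jog_arm", "body": {"motion": [[[9.18,17.1,-1.2,4,0,0,0],[9.18,17.1,-1.2,4,0,0,0],[9.18,17.1,-1.2,4,0,0,0],[9.18,17.1,-1.2,4,0,0,0],[9.18,17.1,-1.2,4,0,0,0],[9.18,17.1,-1.2,4,0,0,0],[9.18,17.1,-1.2,4,0,0,0],[9.18,17.1,-1.2,4,0,0,0]]]}}

```text
time_s: 4.0
position: [0.435, -0.1037, 0.1657]
eef_rot: [[0.516, 0.857, -0.0], [0.857, -0.516, -0.001], [-0.001, 0.0, -1.0]]
ft_force: [0.1, -0.3, -0.8]
opening: 0.0917
grasp_force: 0.0
```

```bash
python3 -c "
from h import *
go(.4357,-.1005,.044,-31)
cv2.imwrite('pics/s1.png',cv2.resize(optics.camera('scene')[100:260,230:400],None,fx=3.5,fy=3.5))"
```

```text
t 4.0 pos [ 0.435  -0.1037  0.1657] yang -31.0 tilt [-3.e-04 -8.e-04 -1.e+00] F [ 0.1 -0.3 -0.8] open 0.0917 grip 0.0 j [ 54.  17. -50. 120.  17.  51. -37.]
shift cm [ 0.33 -0.11 12.17] wz -0.0
```

View pics/s1.png

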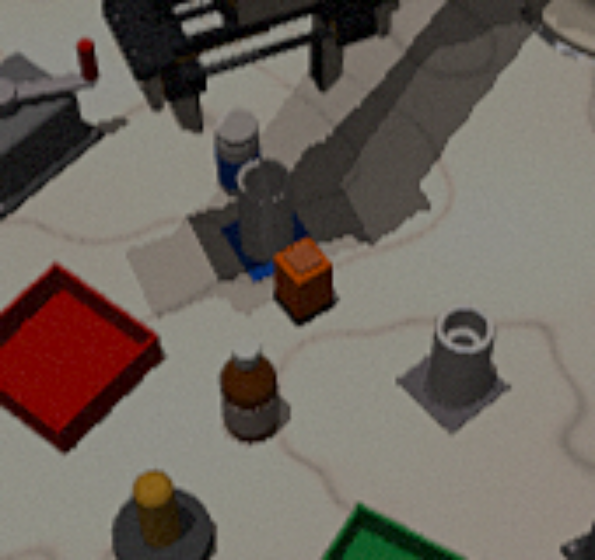

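The gripper straddles the sleeve (crop ≈ (265,210)). Its fingers are clear of the relay and the capacitor, so I'm descending.

Emit:
{"method": "jog_arm", "body": {"motion": [[[9.18,0.2,-0.1,2,0,0,0],[9.18,0.2,-0.1,5,0,0,0],[9.18,0.2,-0.1,8,0,0,0],[9.18,0.2,-0.1,10.5,0,0,0],[9.18,0.2,-0.1,12,0,0,0],[9.18,0.2,-0.1,12.1,0,0,0],[9.18,0.2,-0.1,12.1,0,0,0],[9.18,0.2,-0.1,12.1,0,0,0]]]}}

```text
time_s: 4.72
position: [0.4361, -0.1013, 0.0455]
eef_rot: [[0.516, 0.857, 0.001], [0.857, -0.516, -0.001], [0.0, 0.001, -1.0]]
ft_force: [-0.2, 0.1, -0.2]
opening: 0.0919
grasp_force: 0.0
```

```bash
python3 -c "
from h import *
go(.4357,-.1005,.044,-31)"
```

```text
t 4.7167 pos [ 0.4361 -0.1013  0.0455] yang -31.1 tilt [ 1.3e-03 -6.0e-04 -1.0e+00] F [-0.2  0.1 -0.2] open 0.0919 grip 0.0 j [ 44.  29. -40. 124.  31.  37. -50.]
shift cm [ 0.05 -0.07  0.15] wz -0.1
```

Close with moderate grip.

Emit:
{"method": "jog_arm", "body": {"motion": [[[6,0,0,0,0,0,0],[5,0,0,0,0,0,0],[4,0,0,0,0,0,0],[4,0,0,0,0,0,0],[4,0,0,0,0,0,0],[4,0,0,0,0,0,0],[4,0,0,0,0,0,0],[4,0,0,0,0,0,0]]], "squeeze": 20}}

```text
time_s: 5.38
position: [0.4359, -0.1004, 0.0447]
eef_rot: [[0.514, 0.858, 0.001], [0.858, -0.514, -0.0], [0.0, 0.001, -1.0]]
ft_force: [0.0, -0.5, -1.3]
opening: 0.0435
grasp_force: 20.0
```

Emit:
{"method": "jog_arm", "body": {"motion": [[[4,0,0,-2,0,0,0],[4,0,0,-5,0,0,0],[4,0,0,-8,0,0,0],[4,0,0,-11,0,0,0],[4,0,0,-14,0,0,0],[4,0,0,-15,0,0,0],[4,0,0,-15,0,0,0]]]}}

```text
time_s: 5.97
position: [0.4371, -0.1009, 0.1966]
eef_rot: [[0.515, 0.857, 0.004], [0.857, -0.515, -0.003], [-0.0, 0.005, -1.0]]
ft_force: [0.2, -0.1, -2.6]
opening: 0.0438
grasp_force: 20.0
```

```bash
python3 -c "
from h import *
go(.6947,-.002,.17,-31)"
```

```text
t 5.9667 pos [ 0.4371 -0.1009  0.1966] yang -31.0 tilt [ 0.0042 -0.0026 -1.    ] F [ 0.2 -0.1 -2.6] open 0.0438 grip 20.0 j [ 56.  14. -52. 118.  14.  54. -34.]
shift cm [21.74 16.97  2.75] wz -0.0
```

Emit:
{"method": "jog_arm", "body": {"motion": [[[4,4,3.1,0,0,0,0],[4,7,5.5,0,0,0,0],[4,10,7.8,0,0,0,0],[4,13,10.1,0,0,0,0],[4,16,12.5,0,0,0,0],[4,19,14.8,0,0,0,0],[4,21,16.4,0,0,0,0],[4,21.7,17,0.5,0,0,0],[4,21.7,17,0.5,0,0,0],[4,21.7,17,0.5,0,0,0]]]}}

```text
time_s: 6.8
position: [0.691, -0.0014, 0.1861]
eef_rot: [[0.514, 0.858, -0.005], [0.858, -0.514, -0.0], [-0.003, -0.004, -1.0]]
ft_force: [-0.0, -0.4, -2.2]
opening: 0.0434
grasp_force: 20.0
```

```bash
cat > v.py <<'E'
from h import *
import sys
go(.6947,-.002,.17,-31)
for c in("top","scene"): optics.camera(c)
s=bot.observe();p=s["position"];zb=p[2]-.041
fit("sleeve_a",[cyl(.022,zb,zb+.08)],p[:2])
for c in("top","scene"):
  for d in optics.masks_of(c,"sleeve_a")[:3]: print(c,d["p"],np.array(d["rect"])*[640,400,640,400],d["pixels"].sum())
a=cv2.resize(optics.camera('scene')[180:290,220:350],None,fx=3,fy=4);b=cv2.resize(optics.camera('top')[90:220,280:410],None,fx=3,fy=3.385)
h=min(a.shape[0],b.shape[0]);cv2.imwrite(sys.argv[1],np.hstack([a[:h],b[:h]]))
E
python3 v.py pics/s2.png
```

```text
t 6.8 pos [ 0.691  -0.0014  0.1861] yang -30.9 tilt [-5.3e-03 -3.0e-04 -1.0e+00] F [-0.  -0.4 -2.2] open 0.0434 grip 20.0 j [ 26.  40. -44.  84.  29.  68. -53.]
shift cm [0.14 0.35 1.6 ] wz 0.1
top 0.82 [273.728 228.52  297.28  251.2  ] 351
scene 0.97 [260.096 198.    281.408 232.68 ] 507
scene 0.61 [356.608 184.4   370.88  216.2  ] 411
scene 0.46 [417.984 242.92  469.312 255.28 ] 352
```

View pics/s2.png

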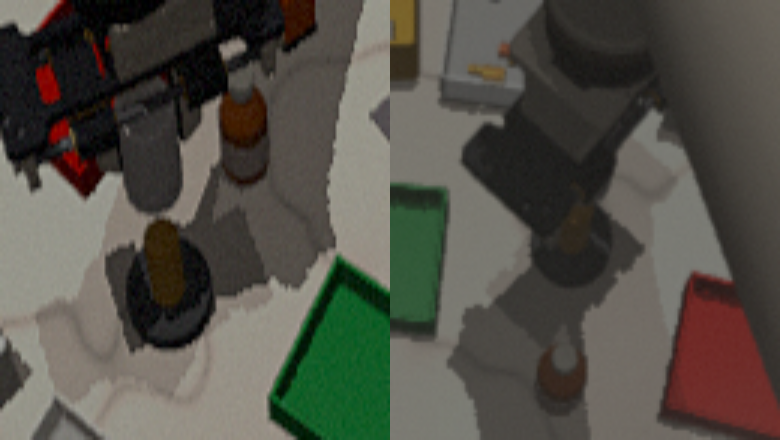

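The scene half shows the sleeve's lower end at crop (150,200), just above the pin top at (163,228). I'll check the in-hand offset against its predicted projection, and re-measure the gauge.

```bash
cat > o.py <<'E'
from h import *
optics.camera("scene")
s=bot.observe();p=np.array(s["position"]);zb=p[2]-.041
d=min(optics.masks_of("scene","sleeve_a"),key=lambda d:np.hypot(*(np.array([d["rect"][0]*640+d["rect"][2]*640,d["rect"][3]*800])/2-proj("scene",[p[0],p[1],zb]))))
m=d["pixels"];ys,xs=np.nonzero(m);vb=ys.max()+.5
rows=[r for r in range(ys.min(),ys.max()+1)]
L=xs.min()-0;print("mask",xs.min(),xs.max()+1,ys.min(),ys.max()+1)
from scipy.optimize import least_squares
# lower-left, lower-right, bottom of mask below row cut
def ext(x,y):
    q=np.array([proj("scene",w) for w in cyl(.022,zb,zb+.06,72)+[x,y,0]]);im=np.zeros((1600,2560),np.uint8)
    cv2.fillConvexPoly(im,cv2.convexHull((q*64+24).round().astype(np.int32)),1,shift=4)
    return cv2.resize(im.astype(np.float32),(640,400),interpolation=cv2.INTER_AREA)
cut=int(vb-13);mm=m.astype(float)
f=lambda x:np.abs(ext(*x)-mm)[cut:vb.astype(int)+12,xs.min()-15:xs.max()+15].sum()
r=minimize(f,p[:2],method="Nelder-Mead",options=dict(initial_simplex=[p[:2],p[:2]+[.006,0],p[:2]+[0,.006]],maxiter=80))
print("sleeve",r.x.round(4),"tcp",p.round(4),"cost",round(r.fun,1),"bottom z",zb.round(4))
fit("gauge",[cyl(.036,0,.02),np.vstack([cyl(.014,.02,.086),cyl(.01,.086,.09)])],(.697,.004),cams=("scene",))
go(.6947,-.002,.16,-31)
E
python3 o.py
```

```text
mask 352 371 186 216
sleeve [ 0.6928 -0.0023] tcp [ 0.6928 -0.0023  0.1901] cost 210.0 bottom z 0.1491
gauge ['scene'] [ 0.6935 -0.0018] 0.088
t 7.35 pos [ 0.6929 -0.002   0.19  ] yang -31.0 tilt [ 5.e-04 -3.e-04 -1.e+00] F [-0.3 -0.1 -1.9] open 0.0436 grip 20.0 j [ 26.  40. -44.  83.  29.  68. -53.]
shift cm [0.1  0.15 3.  ] wz 0.0
```

```bash
python3 - <<'E'
s=open("o.py").read()
i=s.index("d=min(");j=s.index("m=d[")
s=s[:i]+"""ds=[d for d in optics.masks_of("scene","sleeve_a") if np.hypot(*(np.array([d["rect"][0]*640+d["rect"][2]*640,d["rect"][3]*800])/2-proj("scene",[p[0],p[1],zb])))<35]
print(len(ds),proj("scene",[p[0],p[1],zb]));d=ds[0]
"""+s[j:]
open("o.py","w").write(s)
E
python3 o.py
```

```text
1 [270.78560795 224.95374367]
mask 258 281 200 234
sleeve [ 0.6914 -0.002 ] tcp [ 0.6929 -0.0019  0.1899] cost 11.6 bottom z 0.1489
gauge ['scene'] [ 0.6938 -0.0023] 0.047
t 7.5 pos [ 0.6929 -0.0018  0.1897] yang -31.0 tilt [ 2.e-04 -1.e-04 -1.e+00] F [-0.7 -0.6 -2.3] open 0.0439 grip 20.0 j [ 26.  40. -44.  83.  29.  68. -53.]
shift cm [0.07 0.16 2.97] wz 0.0
```

Emit:
{"method": "jog_arm", "body": {"motion": [[[4,0.1,0.18,1,0,0,0],[4,0.1,0.18,2.5,0,0,0],[4,0.1,0.18,4,0,0,0],[4,0.1,0.18,5,0,0,0],[4,0.1,0.18,5,0,0,0],[4,0.1,0.18,5,0,0,0]]]}}

```text
time_s: 8.0
position: [0.6939, -0.0018, 0.1377]
eef_rot: [[0.514, 0.858, -0.003], [0.858, -0.514, 0.0], [-0.001, -0.003, -1.0]]
ft_force: [0.3, 0.7, -1.4]
opening: 0.0438
grasp_force: 20.0
```

```bash
python3 o.py; python3 v.py pics/s3.png | tail -0
```

```text
1 [272.5871065  236.14935232]
mask 262 284 213 245
sleeve [ 0.6939 -0.001 ] tcp [ 0.6948 -0.0016  0.139 ] cost 15.9 bottom z 0.098
gauge ['scene'] [ 0.6946 -0.0007] 0.185
t 8.15 pos [ 0.6956 -0.0014  0.1403] yang -31.0 tilt [ 1.3e-03  4.0e-04 -1.0e+00] F [-0.5 -1.2 -1.7] open 0.044 grip 20.0 j [ 25.  43. -43.  85.  31.  64. -55.]
shift cm [-0.09 -0.04 -1.97] wz 0.0Exception ignored on flushing sys.stdout:
BrokenPipeError: [Errno 32] Broken pipe
```

View pics/s3.png

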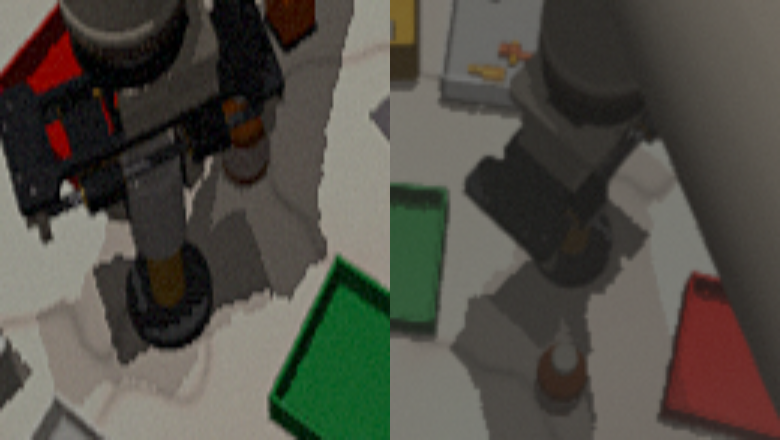

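The sleeve spans crop columns 133–187 at its lower end and the pin spans 150–187, so the sleeve looks off to the left. I'll check this in pixels.

Run:
```python
from h import *
im=optics.camera("scene").astype(int)
for v in range(226,258,2): print(v,[tuple(im[v,u]) [2]-im[v,u][0] for u in range(258,290)])
s=bot.observe();p=s["position"];print(p)
for z in (.02,.05,.08,.098):
    print("pin",z,proj("scene",[.6943,-.002,z]).round(1))
print("sl",proj("scene",[p[0],p[1],p[2]-.041]))
m=CM("scene");print(m["fx"])
R=np.array(m["world_to_cam"]);print(R[0])
```

```text
226 [np.int64(-4), np.int64(1), np.int64(0), np.int64(0), np.int64(6), np.int64(9), np.int64(7), np.int64(10), np.int64(7), np.int64(2), np.int64(3), np.int64(6), np.int64(6), np.int64(5), np.int64(2), np.int64(4), np.int64(6), np.int64(5), np.int64(4), np.int64(6), np.int64(-1), np.int64(6), np.int64(4), np.int64(14), np.int64(5), np.int64(9), np.int64(14), np.int64(18), np.int64(11), np.int64(12), np.int64(7), np.int64(12)]
228 [np.int64(-12), np.int64(-11), np.int64(2), np.int64(0), np.int64(2), np.int64(4), np.int64(6), np.int64(4), np.int64(4), np.int64(3), np.int64(3), np.int64(4), np.int64(5), np.int64(8), np.int64(5), np.int64(11), np.int64(8), np.int64(6), np.int64(5), np.int64(9), np.int64(3), np.int64(5), np.int64(-2), np.int64(13), np.int64(19), np.int64(17), np.int64(22), np.int64(11), np.int64(8), np.int64(9), np.int64(5), np.int64(8)]
230 [np.int64(5), np.int64(10), np.int64(10), np.int64(1), np.int64(2), np.int64(2), np.int64(7), np.int64(2), np.int64(3), np.int64(6), np.int64(7), np.int64(7), np.int64(4), np.int64(4), np.int64(1), np.int64(3), np.int64(4), np.int64(3
[... 5405 characters left out ...]
11), np.int64(0), np.int64(-6)]
256 [np.int64(4), np.int64(5), np.int64(9), np.int64(5), np.int64(6), np.int64(-7), np.int64(4), np.int64(12), np.int64(2), np.int64(1), np.int64(-1), np.int64(6), np.int64(-4), np.int64(-6), np.int64(-9), np.int64(18), np.int64(28), np.int64(19), np.int64(35), np.int64(32), np.int64(0), np.int64(-3), np.int64(-3), np.int64(0), np.int64(0), np.int64(-7), np.int64(-2), np.int64(-4), np.int64(4), np.int64(-5), np.int64(-2), np.int64(1)]
[ 0.69502608 -0.00185284  0.13977084]
pin 0.02 [275.6 250.4]
pin 0.05 [274.5 245. ]
pin 0.08 [273.3 239.4]
pin 0.098 [272.6 235.9]
sl [272.39406146 236.0116409 ]
428.1559914630228
[-0.58579693  0.81033331 -0.01420856  0.31105186]
```

The projection agrees: the pin's centre column is about 275 (predicted 275.2) and the sleeve's lower-end centre about 273 (predicted 272.5). They are aligned within 1–2 mm, so I'm lowering gently.

Emit:
{"method": "jog_arm", "body": {"motion": [[[4,0,0,0.5,0,0,0],[4,0,0,0.8,0,0,0],[4,0,0,1.1,0,0,0],[4,0,0,1.4,0,0,0],[4,0,0,1.6,0,0,0],[4,0,0,1.8,0,0,0],[4,0,0,1.8,0,0,0]]]}}

```text
time_s: 9.18
position: [0.6946, -0.0018, 0.1209]
eef_rot: [[0.515, 0.857, -0.001], [0.857, -0.515, 0.0], [-0.0, -0.001, -1.0]]
ft_force: [-1.7, -0.1, -2.0]
opening: 0.0433
grasp_force: 20.0
```

Emit:
{"method": "jog_arm", "body": {"motion": [[[4,0,0,0.3,0,0,0],[4,0,0,0.6,0,0,0],[4,0,0,0.9,0,0,0],[4,0,0,1.1,0,0,0],[4,0,0,1.3,0,0,0],[4,0,0,1.4,0,0,0],[4,0,0,1.4,0,0,0]]]}}

```text
time_s: 9.77
position: [0.6948, -0.0018, 0.1072]
eef_rot: [[0.515, 0.857, -0.0], [0.857, -0.515, -0.0], [-0.0, -0.0, -1.0]]
ft_force: [-0.5, 0.7, -2.6]
opening: 0.0435
grasp_force: 20.0
```

Now the critical zone (choke at TCP ≈ 0.106).

Emit:
{"method": "jog_arm", "body": {"motion": [[[4,0,0,0.1,0,0,0],[4,0,0,0.2,0,0,0],[4,0,0,0.3,0,0,0],[4,0,0,0.4,0,0,0],[4,0,0,0.5,0,0,0],[4,0,0,0.5,0,0,0]]]}}

```text
time_s: 10.27
position: [0.6948, -0.0018, 0.1023]
eef_rot: [[0.515, 0.857, -0.0], [0.857, -0.515, -0.0], [-0.0, -0.0, -1.0]]
ft_force: [1.0, 0.3, -2.4]
opening: 0.0436
grasp_force: 20.0
```

Emit:
{"method": "jog_arm", "body": {"motion": [[[4,0,0,0.3,0,0,0],[4,0,0,0.6,0,0,0],[4,0,0,0.9,0,0,0],[4,0,0,1.2,0,0,0],[4,0,0,1.5,0,0,0],[4,0,0,1.8,0,0,0],[4,0,0,2.1,0,0,0],[4,0,0,2.4,0,0,0],[4,0,0,2.6,0,0,0],[4,0,0,2.6,0,0,0]]]}}

```text
time_s: 11.1
position: [0.6946, -0.0019, 0.0759]
eef_rot: [[0.515, 0.857, -0.001], [0.857, -0.515, -0.0], [-0.0, -0.001, -1.0]]
ft_force: [-1.0, 0.2, -2.2]
opening: 0.0436
grasp_force: 20.0
```

Emit:
{"method": "jog_arm", "body": {"motion": [[[4,0,0,0.3,0,0,0],[4,0,0,0.6,0,0,0],[4,0,0,0.9,0,0,0],[4,0,0,1.1,0,0,0],[4,0,0,1.2,0,0,0],[4,0,0,1.3,0,0,0],[4,0,0,1.35,0,0,0],[4,0,0,1.4,0,0,0],[4,0,0,1.4,0,0,0]]]}}

```text
time_s: 11.85
position: [0.695, -0.0018, 0.0626]
eef_rot: [[0.515, 0.857, 0.0], [0.857, -0.515, -0.0], [-0.0, 0.0, -1.0]]
ft_force: [-0.3, 0.2, -2.3]
opening: 0.0437
grasp_force: 20.0
```

Emit:
{"method": "jog_arm", "body": {"motion": [[[4,0,0,0.05,0,0,0],[4,0,0,0.1,0,0,0],[4,0,0,0.1,0,0,0]]]}}

```text
time_s: 12.1
position: [0.6951, -0.0018, 0.0618]
eef_rot: [[0.515, 0.857, 0.0], [0.857, -0.515, -0.0], [0.0, 0.0, -1.0]]
ft_force: [0.4, -0.1, -1.4]
opening: 0.0436
grasp_force: 20.0
```

```bash
python3 v.py pics/s4.png
```

```text
t 12.1 pos [ 0.6951 -0.0018  0.0618] yang -31.0 tilt [ 3.e-04 -0.e+00 -1.e+00] F [ 0.4 -0.1 -1.4] open 0.0436 grip 20.0 j [ 24.  48. -40.  88.  35.  57. -57.]
shift cm [ -0.04  -0.02 -10.82] wz 0.0
sleeve_a ['scene'] [0.6987 0.0031] 0.388
top 0.68 [274.368 229.88  296.192 251.52 ] 288
scene 0.74 [264.192 231.6   284.928 257.4  ] 320
scene 0.71 [353.024 182.6   370.496 216.32 ] 477
scene 0.19 [217.792 183.4   248.896 222.92 ] 773
```

View pics/s4.png

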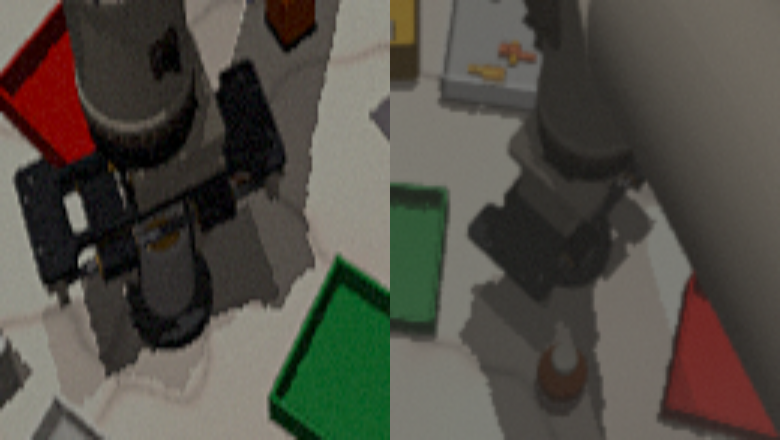

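The sleeve covers the whole pin and sits at the base (crop ≈ (170,310)), so it passes. I'll touch down the last bit to confirm.

Emit:
{"method": "jog_arm", "body": {"motion": [[[4,0,0,0.05,0,0,0],[4,0,0,0.1,0,0,0],[4,0,0,0.1,0,0,0]]]}}

```text
time_s: 12.75
position: [0.6953, -0.0017, 0.0617]
eef_rot: [[0.515, 0.857, 0.001], [0.857, -0.515, -0.0], [0.0, 0.001, -1.0]]
ft_force: [-1.7, -0.9, 5.3]
opening: 0.0436
grasp_force: 20.0
```

Contact at base height confirms it's home. Lifting, then to the green bin.

Emit:
{"method": "jog_arm", "body": {"motion": [[[4,0,0,-1,0,0,0],[4,0,0,-3,0,0,0],[4,0,0,-5,0,0,0],[4,0,0,-7,0,0,0],[4,0,0,-9,0,0,0],[4,0,0,-11,0,0,0],[4,0,0,-12,0,0,0],[4,0,0,-12,0,0,0]]]}}

```text
time_s: 13.42
position: [0.6966, -0.0014, 0.1838]
eef_rot: [[0.515, 0.857, 0.005], [0.857, -0.515, 0.0], [0.003, 0.004, -1.0]]
ft_force: [-0.5, 0.6, -1.6]
opening: 0.0435
grasp_force: 20.0
```

```bash
python3 -c "
from h import *
go(.6516,.163,.13,-31)"
```

```text
t 13.4167 pos [ 0.6966 -0.0014  0.1838] yang -31.0 tilt [ 5.e-03  1.e-04 -1.e+00] F [-0.5  0.6 -1.6] open 0.0435 grip 20.0 j [ 26.  41. -44.  83.  29.  68. -53.]
shift cm [ 11.76 -12.34   5.36] wz 0.0
```

Emit:
{"method": "jog_arm", "body": {"motion": [[[4,2,-2.1,0,0,0,0],[4,4,-4.2,0,0,0,0],[4,6,-6.3,0,0,0,0],[4,8,-8.4,0,0,0,0],[4,10,-10.5,2,0,0,0],[4,11.5,-12.1,4,0,0,0],[4,11.8,-12.3,5,0,0,0],[4,11.8,-12.3,5,0,0,0],[4,11.8,-12.3,5,0,0,0]]]}}

```text
time_s: 14.17
position: [0.6495, 0.1616, 0.1289]
eef_rot: [[0.514, 0.858, -0.003], [0.858, -0.514, -0.002], [-0.003, -0.001, -1.0]]
ft_force: [0.1, 0.6, -1.8]
opening: 0.0437
grasp_force: 20.0
```

```bash
python3 -c "
from h import *
go(.6516,.163,.047,-31)"
```

```text
t 14.1667 pos [0.6495 0.1616 0.1289] yang -31.0 tilt [-0.0026 -0.0015 -1.    ] F [ 0.1  0.6 -1.8] open 0.0437 grip 20.0 j [ 13.  42. -43.  90.  31.  62. -70.]
shift cm [0.24 0.12 8.19] wz 0.0
```

Emit:
{"method": "jog_arm", "body": {"motion": [[[4,0.1,0,1.5,0,0,0],[4,0.1,0,3.5,0,0,0],[4,0.1,0,5.5,0,0,0],[4,0.1,0,6.8,0,0,0],[4,0.1,0,7.5,0,0,0],[4,0.1,0,7.8,0,0,0],[4,0.1,0,7.9,0,0,0],[4,0.1,0,7.9,0,0,0]]]}}

```text
time_s: 14.83
position: [0.6514, 0.1636, 0.0522]
eef_rot: [[0.515, 0.857, 0.001], [0.857, -0.515, 0.0], [0.001, 0.001, -1.0]]
ft_force: [0.1, 0.8, -1.7]
opening: 0.0437
grasp_force: 20.0
```

Emit:
{"method": "jog_arm", "body": {"motion": [[[4,0,0,0.05,0,0,0],[4,0,0,0.1,0,0,0],[4,0,0,0.15,0,0,0],[4,0,0,0.15,0,0,0]]]}}

```text
time_s: 15.17
position: [0.651, 0.1636, 0.0505]
eef_rot: [[0.515, 0.857, 0.001], [0.857, -0.515, 0.0], [0.0, 0.001, -1.0]]
ft_force: [0.5, 0.0, -1.9]
opening: 0.0436
grasp_force: 20.0
```

Expected touch at TCP ≈ 0.0457.

Emit:
{"method": "jog_arm", "body": {"motion": [[[4,0,0,0.15,0,0,0],[4,0,0,0.3,0,0,0],[4,0,0,0.38,0,0,0],[4,0,0,0.44,0,0,0],[4,0,0,0.48,0,0,0],[4,0,0,0.48,0,0,0]]]}}

```text
time_s: 15.67
position: [0.6508, 0.1636, 0.0457]
eef_rot: [[0.515, 0.857, 0.0], [0.857, -0.515, -0.0], [-0.0, 0.0, -1.0]]
ft_force: [-1.7, -1.3, 2.8]
opening: 0.0438
grasp_force: 20.0
```

Emit:
{"method": "jog_arm", "body": {"motion": [[[5,0,0,0,0,0,0],[6,0,0,0,0,0,0],[7,0,0,0,0,0,0],[7,0,0,0,0,0,0],[7,0,0,0,0,0,0],[7,0,0,0,0,0,0]]]}}

```text
time_s: 16.17
position: [0.6508, 0.1636, 0.0452]
eef_rot: [[0.515, 0.857, 0.0], [0.857, -0.515, 0.0], [0.0, -0.0, -1.0]]
ft_force: [-0.2, -0.6, -0.3]
opening: 0.0701
grasp_force: 0.0
```

Emit:
{"method": "jog_arm", "body": {"motion": [[[7,0,0,-1,0,0,0],[7,0,0,-3,0,0,0],[7,0,0,-6,0,0,0],[7,0,0,-9,0,0,0],[7,0,0,-12,0,0,0],[5,0,0,-13,0,0,0],[3,0,0,-13,0,0,0],[0,0,0,-13,0,0,0]]]}}

```text
time_s: 16.83
position: [0.6509, 0.1634, 0.1757]
eef_rot: [[0.515, 0.857, 0.001], [0.857, -0.515, -0.0], [0.0, 0.001, -1.0]]
ft_force: [-1.2, -0.5, -0.1]
opening: 0.0545
grasp_force: 0.0
```

Run:
```python
from h import *
go(.6516,.163,.18)
for c in("top","scene"): im=optics.camera(c); cv2.imwrite(f"pics/l_{c}.png",im)
a=cv2.resize(cv2.imread("pics/l_scene.png")[200:330,310:490],None,fx=4,fy=4);cv2.imwrite("pics/s5.png",a)
for c in("top","scene"):
    print(c,"post",tip(c,"pass_post",.093),"piv",tip(c,"pass_pivot",.063,3))
fit("pass_post",[cyl(.007,.069,.109)],(.466,.3655))
for d in optics.masks_of("scene","pass_post")[:2]: print(d["p"],np.array(d["rect"])*[640,400,640,400])
```

```text
t 16.8333 pos [0.6509 0.1634 0.1757] yang -31.0 tilt [ 1.1e-03 -3.0e-04 -1.0e+00] F [-1.2 -0.5 -0.1] open 0.0545 grip 0.0 j [ 13.  39. -45.  88.  29.  66. -69.]
shift cm [ 0.    0.08 -0.43] wz 0
top post [(0.83, array([0.4674, 0.3675, 0.093 ]))] piv [(0.62, array([0.4996, 0.3117, 0.063 ]))]
scene post [(0.69, array([0.47  , 0.3701, 0.093 ]))] piv [(0.85, array([0.5092, 0.3045, 0.063 ]))]
pass_post ['top'] [0.4654 0.3662] 0.787
pass_post ['scene'] [0.4728 0.366 ] 0.81
pass_post ['top', 'scene'] [0.4667 0.3659] 0.813
0.88 [422.272 248.88  462.784 256.48 ]
```

View pics/s5.png

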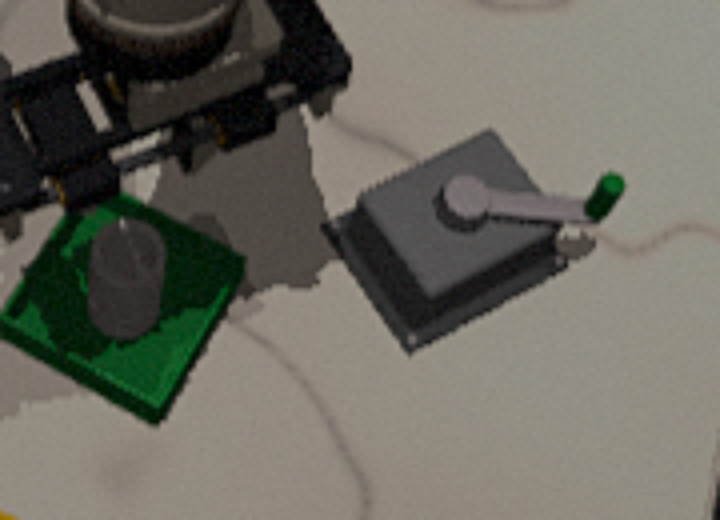

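The sleeve stands in the green bin at crop (125,280). The green post is at crop (612,182) to (600,215), with the pivot near (467,197). I'll compute the push arc.

Run:
```python
from h import *
for c,z in(("scene",(.069,.109)),("top",(.069,.109))):
    im=cv2.imread(f"pics/l_{c}.png").astype(int);g=(im[...,1]-np.maximum(im[...,0],im[...,2])>18)
    q=proj(c,[.467,.367,.089]);yy,xx=np.mgrid[:400,:640];g&=np.hypot(xx-q[0],yy-q[1])<14
    ys,xs=np.nonzero(g);u,v=xs.mean(),ys.mean();print(c,g.sum(),u,v,onz(c,u,v,.089).round(4))
print("pivot",onz("scene",426.75,248.5,.069).round(4))
m=optics.masks_of("scene","pass_pivot")
go(.4965,.386,.12,-57.6)
```

```text
scene 48 461.3541666666667 247.70833333333334 [0.4613 0.3703 0.089 ]
top 21 167.38095238095238 212.23809523809524 [0.468  0.3776 0.089 ]
pivot [0.4983 0.305  0.069 ]
t 17.3333 pos [0.6505 0.1636 0.1748] yang -31.0 tilt [-7.e-04  0.e+00 -1.e+00] F [ 0.8 -0.1  0. ] open 0.0145 grip 0.0 j [ 13.  39. -45.  88.  29.  66. -69.]
shift cm [ 11.15 -24.65   5.49] wz 26.6
```

Emit:
{"method": "jog_arm", "body": {"motion": [[[0,2,-4,0,0,0,5],[0,4,-7,0,0,0,10],[0,5.5,-11,0,0,0,15],[0,7,-15,0,0,0,20],[0,9,-18,0,0,0,26],[0,10.5,-21.5,0,0,0,28],[0,11.6,-24.3,0,0,0,28],[0,11.6,-24.3,1,0,0,28],[0,11.6,-24.3,1,0,0,28]]]}}

```text
time_s: 18.08
position: [0.4991, 0.3903, 0.1643]
eef_rot: [[0.854, 0.521, -0.002], [0.521, -0.854, -0.0], [-0.001, -0.001, -1.0]]
ft_force: [0.6, -1.1, -1.1]
opening: 0.0005
grasp_force: 0.0
```

```bash
cat > arc.py <<'E'
from h import *
import sys
pv=np.array([.505,.304])
def C(th,d):
    t=np.radians(th);r=np.array([np.cos(t),np.sin(t)]);tg=np.array([-r[1],r[0]]);return pv+.075*r-d*tg
def rows(l,z=.078):
    s=bot.observe();R=np.array(s["eef_rot"]);p=np.array(s["position"]);a=np.degrees(np.arctan2(R[1,0],R[0,0]))
    for th,d in l:
        c=C(th,d);q=R.T@(np.array([*c,z])-p)*100
        print(th,d,q.round(2),"wz",round(-((th-90-a+180)%360-180),1))
E
python3 -c "
from arc import *
go(.5006,.3889,.078,-59)
rows([(121,.04)])"
```

```text
t 18.0833 pos [0.4991 0.3903 0.1643] yang -58.6 tilt [-1.7e-03 -1.0e-04 -1.0e+00] F [ 0.6 -1.1 -1.1] open 0.0005 grip 0.0 j [ -11.   35.  -41.   94.   25.   61. -118.]
shift cm [0.07 0.21 8.63] wz 0.4
121 0.04 [0.07 0.21 8.63] wz 0.4
```

Emit:
{"method": "jog_arm", "body": {"motion": [[[0,0,0.1,2,0,0,0],[0,0,0.1,5,0,0,0],[0,0,0.1,7.5,0,0,0],[0,0,0.1,8.6,0,0,0],[0,0,0.1,8.6,0,0,0],[0,0,0.1,8.6,0,0,0]]]}}

```text
time_s: 18.58
position: [0.5032, 0.3865, 0.0793]
eef_rot: [[0.858, 0.514, -0.001], [0.514, -0.858, -0.001], [-0.001, 0.0, -1.0]]
ft_force: [-0.2, 0.0, 0.6]
opening: 0.0003
grasp_force: 0.0
```

Run:
```python
from arc import *
go(.5006,.3889,.078)
im=optics.camera("scene");cv2.imwrite("pics/s6.png",cv2.resize(im[190:300,380:500],None,fx=5,fy=5))
rows([(121,.03),(121,.02),(129,.017),(137,.017),(145,.017),(153,.017),(161,.017),(169,.017),(177,.017)])
```

```text
t 18.5833 pos [0.5032 0.3865 0.0793] yang -59.0 tilt [-6.e-04 -5.e-04 -1.e+00] F [-0.2  0.   0.6] open 0.0003 grip 0.0 j [ -13.   40.  -38.   97.   30.   53. -122.]
shift cm [-0.09 -0.34  0.13] wz 0
121 0.03 [-1.18 -0.28  0.24] wz -0.0
121 0.02 [-2.18 -0.28  0.23] wz -0.0
129 0.017 [-3.54 -0.44  0.23] wz -8.0
137 0.017 [-4.61 -0.46  0.23] wz -16.0
145 0.017 [-5.67 -0.32  0.23] wz -24.0
153 0.017 [-6.71 -0.04  0.23] wz -32.0
161 0.017 [-7.7   0.38  0.23] wz -40.0
169 0.017 [-8.61  0.94  0.23] wz -48.0
177 0.017 [-9.44  1.62  0.22] wz -56.0
```

View pics/s6.png

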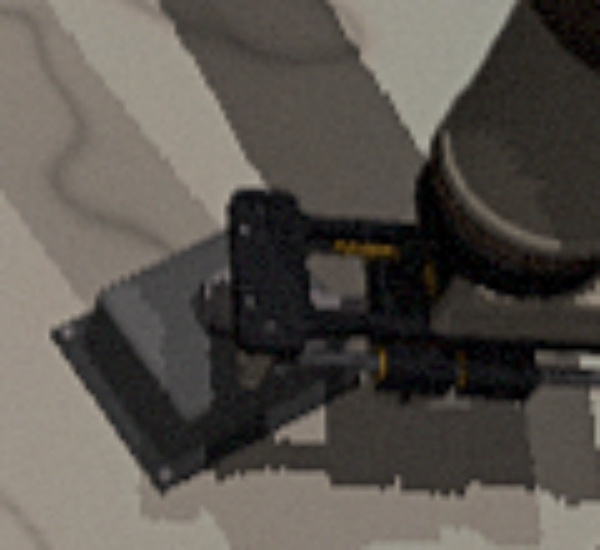

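The gripper occludes the post, with the fingers behind it as planned. I'm starting the push.

Emit:
{"method": "jog_arm", "body": {"motion": [[[0,-1.2,-0.3,0,0,0,0],[0,-2.2,-0.3,0,0,0,0],[0,-2.9,-0.35,0,0,0,-4],[0,-3.5,-0.45,0,0,0,-8],[0,-4.1,-0.45,0,0,0,-12],[0,-4.6,-0.45,0,0,0,-16],[0,-5.1,-0.4,0,0,0,-20],[0,-5.7,-0.3,0,0,0,-24]]]}}

```text
time_s: 19.3
position: [0.4534, 0.3632, 0.0819]
eef_rot: [[0.57, 0.822, 0.004], [0.822, -0.57, 0.005], [0.007, 0.0, -1.0]]
ft_force: [0.2, 3.7, -2.4]
opening: 0.0003
grasp_force: 1.8
```

Run:
```python
from arc import *
go(.5,.39,.078)
optics.camera("top");im=optics.camera("scene");cv2.imwrite("pics/s7.png",cv2.resize(im[190:300,380:500],None,fx=5,fy=5))
print(tip("scene","pass_post",.093),tip("top","pass_post",.093))
rows([(145,.017),(149,.017),(153,.017),(157,.017),(161,.017),(165,.017),(169,.017),(173,.017),(177,.017),(181,.017)])
```

```text
t 19.3 pos [0.4534 0.3632 0.0819] yang -34.7 tilt [ 0.0039  0.0052 -1.    ] F [ 0.2  3.7 -2.4] open 0.0003 grip 1.8 j [  -8.   38.  -44.  105.   33.   51. -103.]
shift cm [4.85 2.3  0.42] wz 0
[(0.25, array([0.6789, 0.1822, 0.093 ]))] []
145 0.017 [-0.15  0.11  0.34] wz -0.1
149 0.017 [-0.68  0.01  0.34] wz -4.1
153 0.017 [-1.21 -0.05  0.34] wz -8.1
157 0.017 [-1.75 -0.08  0.34] wz -12.1
161 0.017 [-2.28 -0.07  0.33] wz -16.1
165 0.017 [-2.82 -0.02  0.33] wz -20.1
169 0.017 [-3.35  0.07  0.33] wz -24.1
173 0.017 [-3.87  0.19  0.32] wz -28.1
177 0.017 [-4.38  0.35  0.32] wz -32.1
181 0.017 [-4.88  0.55  0.32] wz -36.1
```

View pics/s7.png

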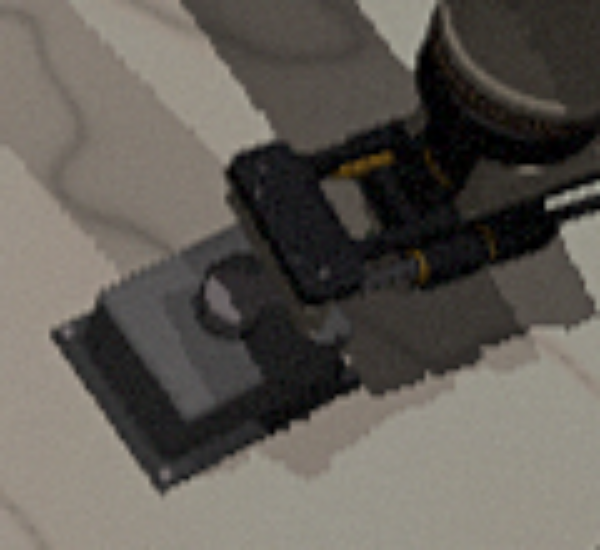

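The lever is turning, and the force on the finger is about 3.7 N. Continuing.

Emit:
{"method": "jog_arm", "body": {"motion": [[[0,-0.7,0,0.1,0,0,-4],[0,-1.2,0,0.2,0,0,-8],[0,-1.8,0,0.3,0,0,-12],[0,-2.3,0,0.3,0,0,-16],[0,-2.8,0,0.3,0,0,-20],[0,-3.4,0.1,0.3,0,0,-24],[0,-3.9,0.2,0.3,0,0,-28],[0,-4.4,0.4,0.3,0,0,-32],[0,-4.4,0.4,0.3,0,0,-32]]]}}

```text
time_s: 20.25
position: [0.432, 0.3227, 0.0775]
eef_rot: [[0.052, 0.999, 0.003], [0.999, -0.052, 0.002], [0.002, 0.003, -1.0]]
ft_force: [0.9, 4.0, 1.6]
opening: 0.0003
grasp_force: 2.4
```

Run:
```python
from arc import *
go(.5,.39,.078)
rows([(177,.017),(181,.017),(185,.017),(188,.017),(190,.017),(192,.017),(194,.017)])
```

```text
t 20.25 pos [0.432  0.3227 0.0775] yang -3.0 tilt [ 0.0029  0.0021 -1.    ] F [0.9 4.  1.6] open 0.0003 grip 2.4 j [  0.  38. -52. 111.  39.  50. -75.]
shift cm [ 7.07  6.44 -0.02] wz 0
177 0.017 [ 0.21 -0.12 -0.05] wz 0.0
181 0.017 [-0.32 -0.22 -0.06] wz -4.0
185 0.017 [-0.85 -0.28 -0.06] wz -8.0
188 0.017 [-1.25 -0.3  -0.06] wz -11.0
190 0.017 [-1.52 -0.31 -0.06] wz -13.0
192 0.017 [-1.79 -0.3  -0.06] wz -15.0
194 0.017 [-2.06 -0.29 -0.06] wz -17.0
```

Emit:
{"method": "jog_arm", "body": {"motion": [[[0,-0.4,0,0,0,0,-4],[0,-0.8,-0.1,0,0,0,-8],[0,-1.0,-0.2,0,0,0,-10],[0,-1.2,-0.2,0,0,0,-11],[0,-1.2,-0.2,0,0,0,-11]]]}}

```text
time_s: 20.67
position: [0.4295, 0.3121, 0.0775]
eef_rot: [[-0.137, 0.991, 0.003], [0.991, 0.137, 0.004], [0.003, 0.004, -1.0]]
ft_force: [2.7, 5.6, 0.1]
opening: 0.0004
grasp_force: 2.5
```

Emit:
{"method": "jog_arm", "body": {"motion": [[[0,-0.2,0,0,0,0,-1],[0,-0.3,0,0,0,0,-1],[0,-0.3,0,0,0,0,-1]]]}}

```text
time_s: 20.92
position: [0.4293, 0.3117, 0.0777]
eef_rot: [[-0.155, 0.988, 0.003], [0.988, 0.155, 0.008], [0.007, 0.004, -1.0]]
ft_force: [1.3, 11.2, -3.4]
opening: 0.0002
grasp_force: 5.2
```

Emit:
{"method": "jog_arm", "body": {"motion": [[[0,-0.15,0,0,0,0,0],[0,-0.2,0,0,0,0,0],[0,-0.2,0,0,0,0,0]]]}}

```text
time_s: 21.17
position: [0.4294, 0.3114, 0.0778]
eef_rot: [[-0.155, 0.988, 0.003], [0.988, 0.155, 0.011], [0.01, 0.005, -1.0]]
ft_force: [1.3, 14.3, -6.1]
opening: 0.0008
grasp_force: 7.0
```

Run:
```python
from arc import *
go(.4293,.3117,.078)
for c in("top","scene"): optics.camera(c)
print(tip("scene","pass_post",.093),tip("top","pass_post",.093))
```

```text
t 21.1667 pos [0.4294 0.3114 0.0778] yang 8.9 tilt [ 0.003   0.0106 -0.9999] F [ 1.3 14.3 -6.1] open 0.0008 grip 7.0 j [  4.  38. -55. 112.  41.  51. -64.]
shift cm [ 0.03 -0.   -0.02] wz 0
[(0.43, array([0.5306, 0.3085, 0.093 ]))] []
```

The lever is hard against its stop: a further 2 mm of command gave 0.3 mm of motion and more force. I'll ease off, then lift straight up so it springs back.

Emit:
{"method": "jog_arm", "body": {"motion": [[[0,0.5,0,0,0,0,0],[0,0.6,0,-2,0,0,0],[0,0.6,0,-5,0,0,0],[0,0.6,0,-9,0,0,0],[0,0.6,0,-12,0,0,0],[0,0.6,0,-14,0,0,0],[0,0.6,0,-14,0,0,0]]]}}

```text
time_s: 21.95
position: [0.4295, 0.3125, 0.2207]
eef_rot: [[-0.153, 0.988, 0.006], [0.988, 0.153, 0.002], [0.001, 0.006, -1.0]]
ft_force: [0.6, 0.1, -0.8]
opening: 0.0005
grasp_force: 0.0
```

Emit:
{"method": "jog_arm", "body": {"motion": [[[0,-3,5,-2,0,0,0],[0,-6,8,-2,0,0,0],[0,-9,8,-2,0,0,0],[0,-12,8,-2,0,0,0],[0,-15,8,-2,0,0,0],[0,-15,8,-2,0,0,0],[0,-15,8,-2,0,0,0],[0,-15,8,-2,0,0,0]]]}}

```text
time_s: 22.62
position: [0.5296, 0.1753, 0.2358]
eef_rot: [[-0.155, 0.988, -0.001], [0.988, 0.155, -0.001], [-0.0, -0.001, -1.0]]
ft_force: [-0.4, 0.5, 0.1]
opening: 0.0004
grasp_force: 0.0
```

Run:
```python
from arc import *
go(.4293,.3117,.2)
a=optics.camera("top");b=optics.camera("scene")
cv2.imwrite("pics/s8.png",np.vstack([cv2.resize(b[110:310,190:480],None,fx=2.6,fy=2.2)[:, :750],cv2.resize(a[140:300,150:480],(750,150))]))
for l in("pass_post","fail_post"): print(l,tip("scene",l,.093),tip("top",l,.093))
```

```text
t 22.6167 pos [0.5296 0.1753 0.2358] yang 8.9 tilt [-1.1e-03 -5.0e-04 -1.0e+00] F [-0.4  0.5  0.1] open 0.0004 grip 0.0 j [ 27.  31. -65. 101.  30.  68. -37.]
shift cm [15.03 -7.79  3.59] wz 0
pass_post [(0.58, array([0.4694, 0.3701, 0.093 ]))] [(0.48, array([0.4726, 0.3702, 0.093 ]))]
fail_post [(0.55, array([ 0.4299, -0.2793,  0.093 ]))] [(0.8, array([ 0.4264, -0.2928,  0.093 ]))]
```

View pics/s8.png

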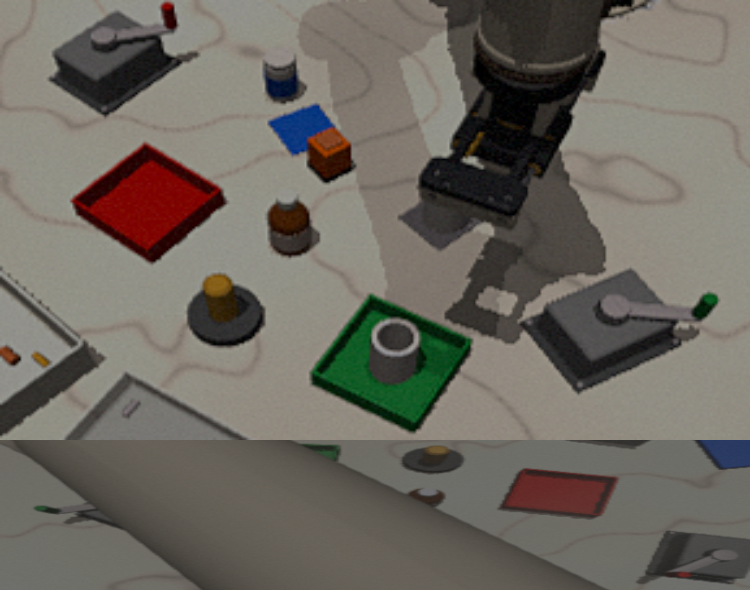

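The last view shows everything as asked. The sleeve is upright in the green bin at (395,350), the green-post lever is back at rest at (705,305), and the bystanders and the red counter haven't moved.

```bash
python3 -c "
from station import order
print(order.close_job())"
```

```text
the job is handed in; nothing more can be done
None
```

The sleeve from the blue pad went fully home on the gauge, so I stood it upright in the green bin, swung the green-post counter's lever to its stop and let it spring back, and handed the job in at about 23 s (judge's verdict not shown).

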